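# Set a circuit-board clamp: seat the thumbscrew, back off a quarter turn, hold

### The arm

A 6-joint arm with a two-finger parallel gripper is mounted at the origin on the work surface. World frame = base frame: x ahead of the robot, y to its left, z up, the work surface at z = 0. Lengths are in m, angles in degrees, forces in N, time in s.
With the tool pointing down it reaches from about 0.35 to 0.875 m from the base axis. Payload 4.2 kg.
Tool frame: the origin (TCP) lies where the fingers leave the gripper's body, on its centre line; the fingertips stand 70 mm ahead of it and the grasp point (between the pads) lies 51 mm ahead of it; z points along the fingers, y is the direction in which the jaws open and shut (so a half turn about z gives the same grasp; the last joint's range is limited). The gripper opens to 87 mm and grips with 3 to 60 N. Pads are 19 mm wide; open, the fingers measure 117 mm over their backs; the gripper's body (75 mm by 190 mm) begins 51 mm behind the grasp point.
Start: joints at [78.931, 22.042, 0.453, 0, -68.411, -14.817], TCP at [0.273, 0.562, 0.292] pointing down, gripper open.
Joint ranges: [-179.83, 179.83], [-69.29, 118.12], [-61.27, 80.66], [-181.25, 117.63], [-171.15, -9.14], [-177.46, 177.46]. Speed limits (degrees/s): [159.86, 159.86, 180, 180, 180, 180].

### API

Orientations are given as a 3x3 rotation matrix whose columns are the frame's x, y, z axes.
In Python, from station import sense, capture, camera_model, finish_job gives the robot as it stands.
- The arm moves only by the shell command python3 -m inch 'ROWS'. ROWS is JSON, a list of rows, each an object with "hand": the closure, from 0 (fully open) to 1 (shut); "slide": the shift along the world's x, y, z in cm, a list of three; "yaw": the turn about the world's z in rad. A call has 1 to 10 rows; each row is the pose to reach, as a shift and turn from the pose commanded when the call began; what a row does not reach only later rows make up. A row lasts 1/8 s, in which the tool goes at most 62.5 mm and 10.7 degrees, less where a joint would pass 70% of its speed; a pose out of reach is approached as far as the arm can. A call with a gripper value outside its range is refused whole. The fingers move at their own pace and stop on an object; the grip force is fixed at half the most. Time passes only in rows, so rows that repeat a pose let the fingers close. It gives the time, the measured TCP pose, the force and the opening at its end, in the units of the state.
- sense(): the state, without advancing time (a new reading comes with each control period).
- capture(name): name is "scene" or "top" or "wrist"; returns the picture (420x560x3 uint8, blue, green, red); there is no depth.
- camera_model(name): a dict with "mtx" (3x3 intrinsics, pixels), "xyz" and "orientation" of the camera in the world; the wrist camera has in their place "tool_from_camera" (4x4, takes a point from camera to tool coordinates, whose origin is the TCP and whose axes are the flange's). Camera axes: x right, y up, looking along -z (the intrinsics and any distortion apply to the point x, -y, -z); pixel columns grow to the right and rows downward; lengths in m; the calibration is good to about 2 mm. A picture is of the moment at which its call begins: read the wrist's pose just before it. camera_model takes no time and is no camera call.
- finish_job(): hands the job in, once; it reports no verdict.
The state is a dict: "time_s": time; "joints": joint angles; "joint_velocities": joint speeds; "effort": joint torques, N m; "tcp_pos": TCP position; "ee_rot": TCP orientation; "wrist_force": force on the tool from outside, world axes, zero at the start; "moment": the same for the moment, N m; "gripper_width": opening from 0.0 (shut) to 1.0 (fully open).
Only numpy, scipy, OpenCV 4.12 (cv2) and the standard library are available. Lean on these libraries where they do the work, as an engineer would, in place of code of your own. Each camera call takes 0.05 s, during which the arm holds its last target. There are 200 camera calls.

### The job

On the soldering bench, first swing the board holder's clamp arm round by its upright pin until it stops over the edge of the circuit board. Then turn the flat-headed thumbscrew on top of the same post clockwise until it seats, and back it off a quarter turn so that the board could still be shifted, finishing with the fingers still gripping the thumbscrew's head there, not letting go. Leave the board in its nest and do not disturb the other things on the bench.

Things in the scene. Friction and masses are not known exactly. Their poses are not given: they have to be found in the camera images.
- board_holder: Fixed circuit-board holder: aluminium plate 175 x 120 mm, 12 mm thick, screwed to the bench. Origin at bench height on the vertical axis of its post, about which clamp arm and thumbscrew both turn; z up, x from the post to the board nest. The plate spans x -40 to 135 mm, y -60 to 60 mm. Black lips round the nest reach 24 mm above the bench.
- clamp_arm (a joint): Swing of the dark steel clamp arm about the post's axis, rad, growing counter-clockwise from above. 0 = parked along the holder's -y; 1.571 = along its +x, over the board's near edge, at its stop. Starts 0 to 0.5. Friction 0.05 N m: stays where left; the screw does not drag it. 18 mm wide, 28 to 36 mm above the bench, reaching 80 mm; its rubber foot clears the board by 2.5 mm.
- clamp_pin (a point): Point on the axis of the upright round steel pin near the clamp arm's free end: pin 12 mm in diameter, 70 mm from the post's axis, from 36 to 76 mm above the bench; this point is 64 mm above the bench. It turns with the arm.
- thumbscrew (a joint): Turn of the thumbscrew, rad, growing clockwise seen from above (tightening). It seats hard at 3.6 and cannot turn further; it starts between 1.0 and 2.3, so 1.3 to 2.6 rad short of seating. Steady friction of 0.06 N m; it stays where it is left. It does not rise or sink as it turns.
- screw_head (a point): Centre of the thumbscrew's flat upright steel head, on the post's axis, 73 mm above the bench. Head 34 mm wide along this frame's x, 10 mm thick along its y, 26 mm tall (60 to 86 mm up); grip it across the 10 mm. The frame turns with the screw: x at the holder's yaw minus the joint value. Below: shank 12 mm in diameter, from 42 mm a collar 24 mm wide, on the arm's 32 mm hub (top at 38 mm).
- circuit_board: Green circuit board with parts on it, 70 x 92 mm and 3 mm thick, loose in the holder's nest. Origin under its centre, 90 mm from the post along the holder's +x and 20 mm above the bench; tallest part 13 mm above that. Must stay there.
- solder_reel: Bystander: metal reel, 56 mm in diameter, 40 mm high, standing beside the holder on its +y side. Origin under its centre.
- pliers: Bystander: long-nose pliers lying flat, about 145 mm long along x, 12 mm high, on the holder's -y side. Origin on the bench between the handles, about 50 mm behind the pivot.
- screw_jar: Bystander: small closed jar, frosted plastic with a white lid, 48 mm in diameter, 50 mm high, on the holder's +y side. Origin under its centre.
Not all that is in view belongs to the job. What is meant by the board_holder is not red or turquoise, and is the larger of those in its own colour.

How it is judged (in metres and radians):
On the way, in this order (a step that is already met when the one before it is completed fails the run):
1. the clamp arm is swung over the board to its stop (value of joint clamp_arm above 1.45 rad), for 0.2 s.
2. the thumbscrew is turned clockwise until it seats (value of joint thumbscrew above 3.54 rad and value of joint clamp_arm above 1.4 rad), for 0.2 s.
At the end, for the whole second after the job is handed in: The thumbscrew, having been seated, stands still a quarter turn (1.571 rad, within 0.26) back from its seat; the fingers still grip its head (over 3 N, the grasp point within 30 mm of the head's centre); the clamp arm is over the board (above 1.40 rad) and the board is within 8 mm of where it lay (value of joint thumbscrew between 1.769 and 2.289 rad and velocity of joint thumbscrew between -0.1 and 0.1 rad/s and value of joint clamp_arm above 1.4 rad and contact force between the fingers and thumbscrew above 3 N and distance between the grasp point and screw_head below 0.03 m and distance of circuit_board from where it was at the start of the episode below 0.008 m); the arm keeps its last pose, push and grip.
It fails at once if the circuit board is knocked out of its nest (distance of circuit_board from where it was at the start of the episode above 0.012 m).
It fails at once if disturbed: the solder reel (distance of solder_reel from where it was at the start of the episode above 0.03 m).
It fails at once if disturbed: the pliers (distance of pliers from where it was at the start of the episode above 0.03 m).
It fails at once if disturbed: the screw jar (distance of screw_jar from where it was at the start of the episode above 0.03 m).
It also fails if it takes over 67 s, if anything falls off the work surface, if the arm or the gripper's body presses on something with over 40 N, if the wrist force passes 120 N, or if a joint passes its speed limit or range.

## Working session

There is one attempt and no reset: what is moved stays moved. The work goes in short steps, Python scripts to look and compute and a shell command to move; the robot and the scene stay as the last step left them, time stands still between calls to the robot, and variables do not carry over. Pictures are saved under pics/ and viewed, about 8 in all and at most 12, crops included, and the job is handed in when it is done.

```bash
mkdir -p pics
python3 - <<'E'
from station import *
import cv2,numpy as np
s=sense();print(s)
for n in("scene","top"):
    cv2.imwrite(f"pics/{n}0.png",capture(n));c=camera_model(n);print(n,c)
print(camera_model("wrist"))
E
```

```text
{'time_s': 0.0, 'joints': array([ 7.89311924e+01,  2.20900510e+01,  3.79425274e-01, -3.29619604e-02,
       -6.84112169e+01, -1.48166573e+01]), 'joint_velocities': array([-0.00138994, -0.00409404,  0.02979678,  0.0169749 , -0.0875205 ,
       -0.04593181]), 'effort': array([-9.33437263e-05, -3.90663171e+01,  1.87407535e+01,  4.21981484e+00,
        1.09972403e-02, -2.00363788e-04]), 'tcp_pos': array([0.27262129, 0.56189267, 0.29115422]), 'ee_rot': array([[ 8.99575892e-01, -4.36763487e-01, -9.33246993e-04],
       [-4.36764483e-01, -8.99573704e-01, -1.98423723e-03],
       [ 2.71179170e-05,  2.19258112e-03, -9.99997596e-01]]), 'wrist_force': array([0.99742723, 0.02404764, 1.51505322]), 'moment': array([-0.03143889,  0.00177746, -0.02404597]), 'gripper_width': 0.9960721641555272}
scene {'mtx': array([[433.42841087,   0.        , 278.92194919],
       [  0.        , 433.42841087, 206.90393327],
       [  0.        ,   0.        ,   1.        ]]), 'xyz': array([1.12819185, 0.52988724, 0.97123271]), 'orientation': array([[-0.60090704, -0.58089489,  0.54906453],
       [ 0.79910173, -0.452
[... 275 characters left out ...]
 1.12589122]), 'orientation': array([[-0.01977672,  0.9784171 , -0.20569117],
       [-0.99977215, -0.01770019,  0.01193073],
       [ 0.00803246,  0.20588026,  0.97854422]])}
{'mtx': array([[327.44212357,   0.        , 282.05000341],
       [  0.        , 327.44212357, 207.74091987],
       [  0.        ,   0.        ,   1.        ]]), 'tool_from_camera': array([[-1.21951692e-05,  9.66753829e-01,  2.55708885e-01,
         6.81935756e-02],
       [ 9.99999969e-01, -5.14640240e-05,  2.42260691e-04,
        -8.63015416e-05],
       [ 2.47366259e-04,  2.55708880e-01, -9.66753799e-01,
        -9.32639287e-02],
       [ 0.00000000e+00,  0.00000000e+00,  0.00000000e+00,
         1.00000000e+00]])}
```

View pics/top0.png

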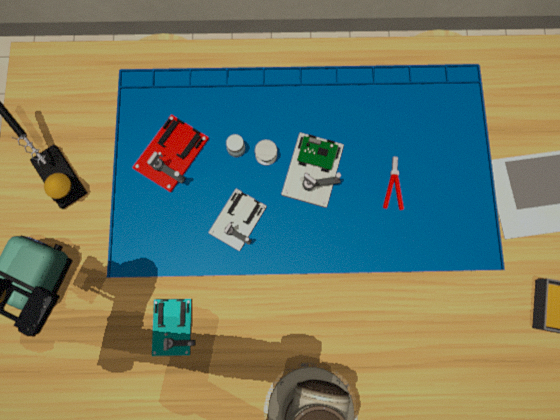

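View pics/scene0.png

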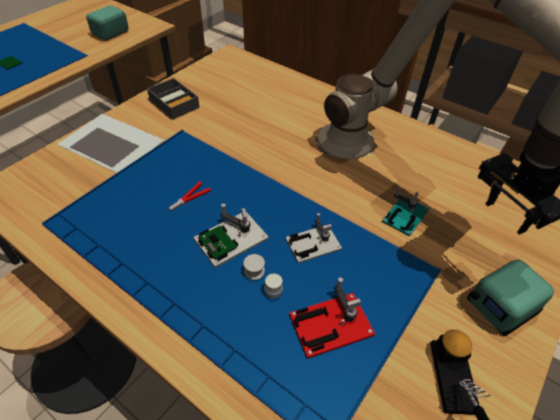

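Candidates in the top view: red holder (170,152), turquoise (172,327), small white one (238,218), and large white one with a green board (312,170). By the description it is the last. I'll check it in a close crop and measure the plate.

```bash
cat > h.py <<'E'
import numpy as np,cv2
from station import *
def cam(n,s=None):
    c=camera_model(n)
    if n=="wrist":
        T=np.eye(4);T[:3,:3]=s["ee_rot"];T[:3,3]=s["tcp_pos"];T=T@c["tool_from_camera"];return c["mtx"],T[:3,3],T[:3,:3]
    return c["mtx"],np.array(c["xyz"]),np.array(c["orientation"])
def ray(C,uv):
    K,p,R=C;d=np.linalg.inv(K)@[uv[0],uv[1],1];return p,R@(d*[1,-1,-1])
def onz(C,uv,z):
    p,d=ray(C,uv);return p+d*(z-p[2])/d[2]
def proj(C,X):
    K,p,R=C;q=R.T@(np.asarray(X)-p);q=K@(q*[1,-1,-1]);return q[:2]/q[2]
E
python3 - <<'E'
from h import *
im=cv2.imread("pics/top0.png");C=cam("top")
cr=cv2.resize(im[115:225,260:420],None,fx=5,fy=5,interpolation=cv2.INTER_CUBIC)
hsv=cv2.cvtColor(im,cv2.COLOR_BGR2HSV)
blue=cv2.inRange(hsv,(95,120,40),(125,255,255))
m=cv2.bitwise_not(blue);r=np.zeros_like(m);r[125:215,277:355]=m[125:215,277:355]
k=max(cv2.findContours(r,0,2)[0],key=cv2.contourArea)
# white mask
w=cv2.inRange(hsv,(0,0,110),(40,70,255));w[:125]=0;w[215:]=0;w[:,:277]=0;w[:,355:]=0
pts=cv2.findNonZero(w)
for a in (k,pts):
    b=cv2.boxPoints(cv2.minAreaRect(a));X=np.array([onz(C,p,.012)for p in b]);print(b.round(1).tolist(),X.round(4).tolist(),np.linalg.norm(np.diff(X,axis=0),axis=1))
cv2.imwrite("pics/crop.png",cr)
E
```

```text
[[280.20001220703125, 194.89999389648438], [298.1000061035156, 131.0], [349.8999938964844, 145.5], [332.0, 209.39999389648438]] [[0.5183, 0.057, 0.012], [0.6908, 0.0064, 0.012], [0.6482, -0.1281, 0.012], [0.478, -0.0738, 0.012]] [0.17971938 0.14106992 0.17862799]
[[281.3999938964844, 194.1999969482422], [299.1000061035156, 132.0], [348.29998779296875, 146.10000610351562], [330.5, 208.3000030517578]] [[0.52, 0.0539, 0.012], [0.6878, 0.0037, 0.012], [0.6467, -0.1237, 0.012], [0.4811, -0.07, 0.012]] [0.17507318 0.13381795 0.17404002]
```

View pics/crop.png

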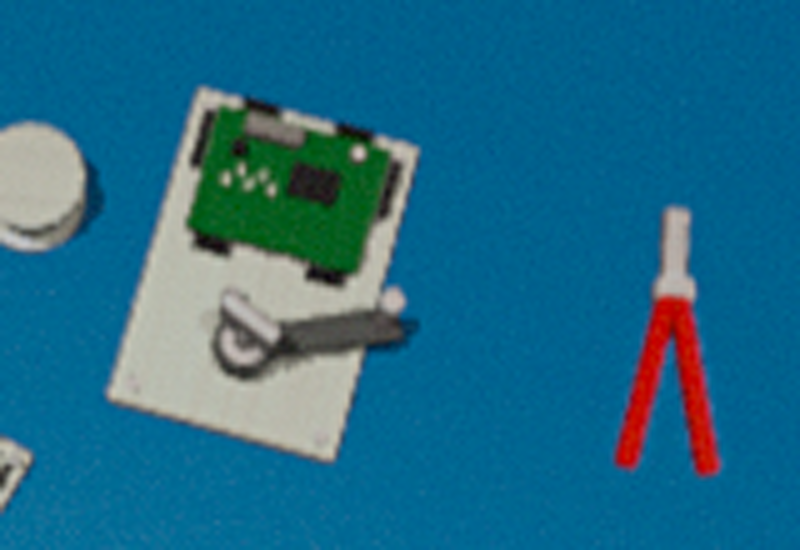

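The crop confirms it: a plain aluminium-white plate with the green board. In crop pixels its corners are (203,87), (418,147), (333,461) and (108,398), the head's top runs (232,295)–(275,340), and the pin top is at (392,300).

Run:
```python
from h import *
C=cam("top");f=lambda u,v,z:onz(C,(260+(u+.5)/5-.5,115+(v+.5)/5-.5),z)[:2]
P=[f(*p,.012) for p in((108,398),(203,87),(418,147),(333,461))]
P=np.array(P);print(P.round(4).tolist(),np.linalg.norm(P-np.roll(P,-1,0),axis=1).round(4))
x=(P[1]-P[0]+P[2]-P[3]);yaw=np.arctan2(x[1],x[0]);x/=np.linalg.norm(x);y=np.array([-x[1],x[0]])
post=P.mean(0)-.0475*x
print("yaw",np.degrees(yaw),"post",post)
pin=f(392,300,.076);a=pin-post;print("pin",pin,"r",np.linalg.norm(a),"arm q",np.arctan2(a@y,a@x)+np.pi/2)
A,B=f(232,295,.086),f(275,340,.086);d=B-A;print("head mid",(A+B)/2,np.linalg.norm(d),"dir",np.degrees(np.arctan2(d[1],d[0])))
```

```text
[[0.5202, 0.0543], [0.6878, 0.0009], [0.6526, -0.1107], [0.4852, -0.0592]] [0.176  0.117  0.1752 0.1188]
yaw -17.383931870313408 post [ 0.54112465 -0.01448683]
pin [ 0.550671   -0.08359464] r 0.06976405137637133 arm q 0.4406751814565073
head mid [ 0.54014989 -0.01507365] 0.030261888516673108 dir -138.87827938860653
```

The plate measures 176 x 118 mm and the pin radius is 69.8 mm, so both match the description. The arm is at about 0.44 rad and the screw at about 2.12 rad. Next I go above the pin.

```bash
python3 -m inch '[{"hand":0,"slide":[2.5,-5.8,0],"yaw":-0.1},{"hand":0,"slide":[5,-11.6,0],"yaw":-0.2},{"hand":0,"slide":[7.5,-17.4,0],"yaw":-0.3},{"hand":0,"slide":[10,-23.2,0],"yaw":-0.4},{"hand":0,"slide":[12.5,-29,0],"yaw":-0.5},{"hand":0,"slide":[15,-34.8,0],"yaw":-0.6},{"hand":0,"slide":[17.5,-40.6,0],"yaw":-0.7},{"hand":0,"slide":[20,-46.4,0],"yaw":-0.8},{"hand":0,"slide":[22.5,-52.2,0],"yaw":-0.9},{"hand":0,"slide":[25,-58,0],"yaw":-0.98}]' && python3 -m inch '[{"hand":0,"slide":[2,-4.5,-2],"yaw":0},{"hand":0,"slide":[2.8,-6.4,-4],"yaw":0},{"hand":0.3,"slide":[2.8,-6.4,-5],"yaw":0},{"hand":0.3,"slide":[2.8,-6.4,-5],"yaw":0},{"hand":0.3,"slide":[2.8,-6.4,-5],"yaw":0},{"hand":0.3,"slide":[2.8,-6.4,-5],"yaw":0}]'
python3 - <<'E'
from h import *
s=sense();im=capture("wrist");C=cam("wrist",s);print(s["tcp_pos"],s["ee_rot"][:,0],s["wrist_force"])
print("pin top pred",proj(C,[.5507,-.0836,.076]),"head",proj(C,[.5405,-.0148,.086]))
cv2.imwrite("pics/w1.png",im)
E
```

```text
time_s: 1.35
tcp_pos: [0.5206, -0.0136, 0.2921]
ee_rot: [[0.136, -0.991, -0.0], [-0.991, -0.136, 0.0], [-0.0, 0.0, -1.0]]
wrist_force: [1.5, 0.5, 0.5]
gripper_width: 1.002
time_s: 2.1
tcp_pos: [0.5485, -0.0748, 0.2433]
ee_rot: [[0.14, -0.99, 0.002], [-0.99, -0.14, 0.0], [0.0, -0.002, -1.0]]
wrist_force: [0.2, 0.3, 0.9]
gripper_width: 0.715
[ 0.54845718 -0.0748349   0.2432986 ] [ 1.40000726e-01 -9.90151399e-01  6.52654103e-05] [0.23893676 0.28487537 0.89036186]
pin top pred [279.82286668 196.86660587] head [280.41926712 280.19261316]
```

View pics/w1.png

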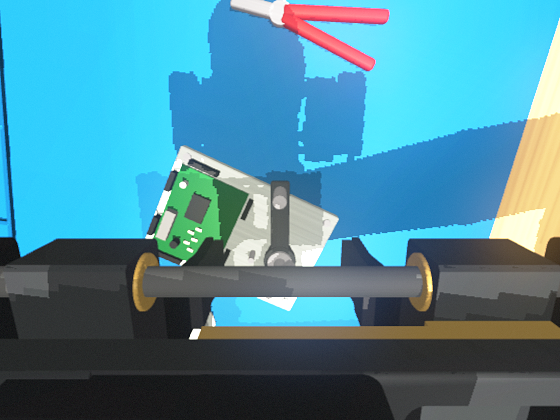

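The wrist view shows the pin top at about (280,202), close to the predicted (280,197). The arm points straight up the image.

Run:
```python
from h import *
s=sense();im=capture("wrist");C=cam("wrist",s)
g=cv2.cvtColor(im,cv2.COLOR_BGR2GRAY)[185:225,265:297]
print(g[::2,::2])
b=(g>125).astype(np.uint8);n,l,st,c=cv2.connectedComponentsWithStats(b)
for i in range(1,n):print(st[i],c[i]+[265,185],onz(C,c[i]+[265,185],.076))
print(s["tcp_pos"],s["joints"])
```

```text
[[185 166 145  80  89  88  86  87  89  86  89  86  82  93  94  91]
 [196 193 191  79  87  90 129 133 132 115  88  86  87  93  94  92]
 [188 195 201  78  91 130 133 136 135 136 111  87  89  95  92  93]
 [194 192 195  79 103 136 136 138 138 130 123  85  88  95  91  93]
 [192 191 198  79 111 137 139 138 136 137 133  86  91  91  94  93]
 [190 190 196  77 114 135 133 152 133 134 131  83 121 140 124  92]
 [235 222 194  79 121 177 187 191 190 175 128  87 144 187 169 143]
 [244 206 200  76 162 188 189 186 185 187 172  90 149 195 193 187]
 [239 192 204  80 183 185 186 189 186 185 184  87 144 191 194 196]
 [239 186 194  76 183 182 182 181 186 185 183  86 147 192 189 190]
 [236 219 195  82 198 233 228 215 183 185 165  84 144 194 195 193]
 [241 227 195  96  93 216 236 218 184 169  94  87 152 189 189 193]
 [239 226 199  89  93  89 131 150 113  94  91  87 159 195 192 190]
 [233 224 199  89  94  91  92  90  91  93  92  89 157 197 199 196]
 [236 179 187  88  92  91  93  93  91  90  92  89 153 191 194 197]
 [237 184 193  85  92  92  94  91  94  91  94  88 155 192 192 193]
 [236 239 190  85  92  93  94  93  92  95  94  90 151 191 189 192]
 [239 227 193  96  93  94  94  94  95  94  93  90 156 197 192 191]
 [236 223 196  98  93  93  95  96  92  93  94  89 154 195 196 194]
 [241 229 195  90  93  92  95  92  95  96  94  91 148 187 192 195]]
[  0   0   6  40 239] [267.48953975 204.58158996] [ 0.55970938 -0.07588242  0.076     ]
[  7   2  15  23 264] [279.26515152 198.29166667] [ 0.55087022 -0.08248725  0.076     ]
[ 24   9   8  31 235] [292.45531915 209.8       ] [ 0.53876774 -0.07436908  0.076     ]
[ 0.5483909  -0.07493318  0.24315631] [ 9.00170276e+00  1.74485159e+01 -1.39254654e+01  3.86383929e-03
 -5.85304806e+01 -9.64171334e-01]
```

Only the lower, bright disc (about (279.5,202)) is the pin's top; the grey part above it is its side. That gives y ≈ -0.080 against -0.0836 from the top camera. The difference is along the arm, where the pads are tolerant. Next I descend, grip and check.

```bash
python3 -m inch '[{"hand":0.3,"slide":[0.2,-0.6,-3],"yaw":0},{"hand":0.3,"slide":[0.2,-0.6,-6],"yaw":0},{"hand":0.3,"slide":[0.2,-0.6,-9],"yaw":0},{"hand":0.3,"slide":[0.2,-0.6,-11.5],"yaw":0},{"hand":0.3,"slide":[0.2,-0.6,-12.8],"yaw":0},{"hand":0.3,"slide":[0.2,-0.6,-12.8],"yaw":0},{"hand":0.3,"slide":[0.2,-0.6,-12.8],"yaw":0}]' && python3 -m inch '[{"hand":1,"slide":[0,0,0],"yaw":0},{"hand":1,"slide":[0,0,0],"yaw":0},{"hand":1,"slide":[0,0,0],"yaw":0},{"hand":1,"slide":[0,0,0],"yaw":0},{"hand":1,"slide":[0,0,0],"yaw":0},{"hand":1,"slide":[0,0,0],"yaw":0}]'
```

```text
time_s: 3.08
tcp_pos: [0.551, -0.0816, 0.1153]
ee_rot: [[0.139, -0.99, 0.002], [-0.99, -0.139, 0.0], [0.0, -0.002, -1.0]]
wrist_force: [1.0, 1.2, -0.1]
gripper_width: 0.698
time_s: 3.82
tcp_pos: [0.5504, -0.0817, 0.1143]
ee_rot: [[0.139, -0.99, 0.001], [-0.99, -0.139, -0.0], [0.0, -0.0, -1.0]]
wrist_force: [1.1, -0.5, -0.4]
gripper_width: 0.123
```

The fingers closed on the pin: 0.123 × 87 mm ≈ 11 mm. Next I work out the arc about the post.

Run:
```python
import numpy as np
c=np.array([.5408,-.0147]);v=np.array([.5504,-.0817])-c
for p in np.arange(.1,1.21,.1):
    R=np.array([[np.cos(p),-np.sin(p)],[np.sin(p),np.cos(p)]]);print(round(p,2),((R@v-v)*100).round(2))
```

```text
0.1 [0.66 0.13]
0.2 [1.31 0.32]
0.3 [1.94 0.58]
0.4 [2.53 0.9 ]
0.5 [3.09 1.28]
0.6 [3.62 1.71]
0.7 [4.09 2.19]
0.8 [4.52 2.72]
0.9 [4.89 3.29]
1.0 [5.2  3.89]
1.1 [5.45 4.52]
1.2 [5.63 5.17]
```

```bash
python3 -m inch '[{"hand":1,"slide":[0.66,0.13,0],"yaw":0.1},{"hand":1,"slide":[1.31,0.32,0],"yaw":0.2},{"hand":1,"slide":[1.94,0.58,0],"yaw":0.3},{"hand":1,"slide":[2.53,0.9,0],"yaw":0.4},{"hand":1,"slide":[3.09,1.28,0],"yaw":0.5},{"hand":1,"slide":[3.62,1.71,0],"yaw":0.6},{"hand":1,"slide":[4.09,2.19,0],"yaw":0.7},{"hand":1,"slide":[4.52,2.72,0],"yaw":0.8},{"hand":1,"slide":[4.89,3.29,0],"yaw":0.9},{"hand":1,"slide":[4.89,3.29,0],"yaw":0.9}]'
```

```text
time_s: 5.08
tcp_pos: [0.6023, -0.0489, 0.1144]
ee_rot: [[0.863, -0.506, 0.007], [-0.506, -0.863, -0.0], [0.006, -0.003, -1.0]]
wrist_force: [7.3, -2.6, -5.3]
gripper_width: 0.125
```

```bash
python3 -m inch '[{"hand":1,"slide":[0.41,0.55,0],"yaw":0.1},{"hand":1,"slide":[0.67,1.18,0],"yaw":0.2},{"hand":1,"slide":[0.75,1.45,0],"yaw":0.23},{"hand":1,"slide":[0.75,1.45,0],"yaw":0.23},{"hand":1,"slide":[0.75,1.45,0],"yaw":0.23}]'
python3 - <<'E'
from h import *
s=sense();p=s["tcp_pos"][:2]-[.5411,-.0145];print(p,"q",np.arctan2(p[1],p[0])+np.radians(17.4)+np.pi/2,s["wrist_force"],s["moment"])
E
```

```text
time_s: 5.7
tcp_pos: [0.6095, -0.0341, 0.1144]
ee_rot: [[0.955, -0.297, 0.007], [-0.297, -0.955, 0.0], [0.007, -0.003, -1.0]]
wrist_force: [5.7, -0.9, -5.7]
gripper_width: 0.126
[ 0.06840509 -0.01955796] q 1.595999449647902 [ 5.68187971 -0.90415005 -5.71823823] [-0.40026288 -1.92981477  0.01180392]
```

```bash
python3 -m inch '[{"hand":1,"slide":[0.2,0.3,0],"yaw":0.05},{"hand":1,"slide":[0.25,0.5,0],"yaw":0.05},{"hand":1,"slide":[0.25,0.5,0],"yaw":0.05},{"hand":1,"slide":[0.25,0.5,0],"yaw":0.05}]'
python3 - <<'E'
from h import *
s=sense();p=s["tcp_pos"][:2]-[.5411,-.0145];print(p,"q",np.arctan2(p[1],p[0])+np.radians(17.4)+np.pi/2,s["wrist_force"],s["moment"])
E
```

```text
time_s: 6.2
tcp_pos: [0.6106, -0.0313, 0.1144]
ee_rot: [[0.968, -0.249, 0.003], [-0.249, -0.968, -0.002], [0.003, 0.002, -1.0]]
wrist_force: [5.3, -9.3, -3.0]
gripper_width: 0.126
[ 0.06949927 -0.01681855] q 1.63705208307239 [ 5.30037663 -9.27231995 -2.97876382] [-2.6670334  -1.37586563 -0.07109476]
```

The tangential force rose to about 8 N, so the arm is on its stop. The 3–4 mm y bias also fits what the wrist camera saw. Next I release, rise, and look at the head from above.

```bash
python3 -m inch '[{"hand":0.3,"slide":[0.1,-0.1,0],"yaw":0},{"hand":0.3,"slide":[0,-0.3,0],"yaw":0},{"hand":0.3,"slide":[0,-0.3,0],"yaw":0},{"hand":0.3,"slide":[0,-0.3,4],"yaw":0},{"hand":0.3,"slide":[0,-0.3,8],"yaw":0},{"hand":0.3,"slide":[0,-0.3,12],"yaw":0.1},{"hand":0.3,"slide":[-3,1,12.8],"yaw":0.25},{"hand":0.3,"slide":[-6,1.7,12.8],"yaw":0.4},{"hand":0.3,"slide":[-7,1.8,12.8],"yaw":0.55},{"hand":0.3,"slide":[-7,1.8,12.8],"yaw":0.7}]' && python3 -m inch '[{"hand":0.3,"slide":[0,0,0],"yaw":0.14},{"hand":0.3,"slide":[0,0,0],"yaw":0.27},{"hand":0.3,"slide":[0,0,0],"yaw":0.27},{"hand":0.3,"slide":[0,0,0],"yaw":0.27}]'
python3 - <<'E'
from h import *
s=sense();im=capture("wrist");C=cam("wrist",s);print(s["joints"])
print("pin",proj(C,[.6106,-.0313,.076]),"head",proj(C,[.541,-.0125,.086]))
cv2.imwrite("pics/w2.png",cv2.resize(im[130:290,180:380],None,fx=4,fy=3.75 and 4,interpolation=cv2.INTER_CUBIC)[:600])
t=capture("top");cv2.imwrite("pics/t2.png",t)
E
```

```text
time_s: 7.45
tcp_pos: [0.5381, -0.0108, 0.2427]
ee_rot: [[0.899, 0.439, 0.0], [0.439, -0.899, 0.0], [0.0, -0.0, -1.0]]
wrist_force: [0.6, -0.5, -0.3]
gripper_width: 0.7
time_s: 7.95
tcp_pos: [0.539, -0.0111, 0.2423]
ee_rot: [[0.754, 0.657, 0.0], [0.657, -0.754, 0.0], [0.0, -0.0, -1.0]]
wrist_force: [0.3, -0.3, -0.5]
gripper_width: 0.699
[ 1.60567503e+01  1.61935919e+01 -1.58872347e+01 -5.19665013e-03
 -5.79161372e+01  1.15003858e+02]
pin [362.77450628 158.58279882] head [286.8184437  211.01827368]
```

View pics/w2.png

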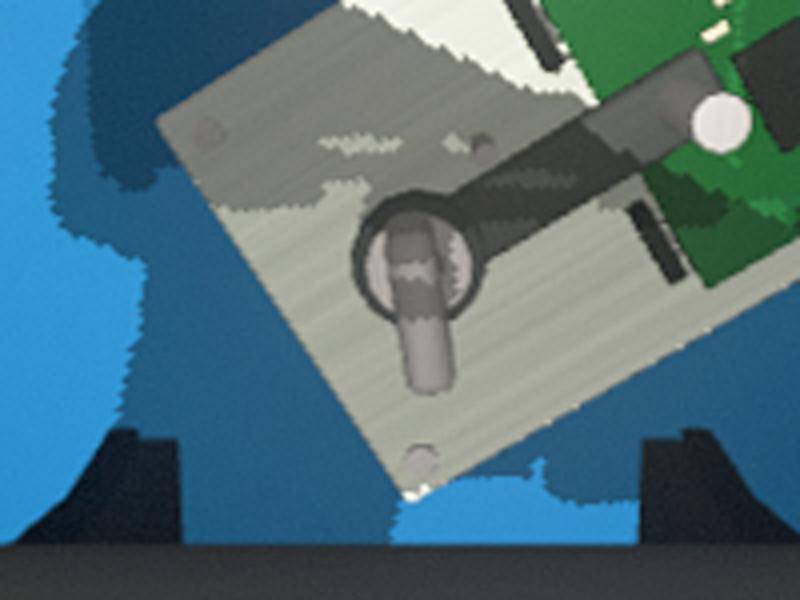

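The clamp arm lies over the board. The head is just where expected: its top runs (408,222) to (430,388) in crop pixels, nearly along tool x, and the pin top is at (721,122).

Run:
```python
from h import *
s=sense();C=cam("wrist",s);f=lambda u,v,z:onz(C,(180+u/4,130+v/4),z)[:2]
A,B=f(408,222,.086),f(430,388,.086);d=A-B;pin=f(721,122,.076)
hub=f(419,258,.038)
print("c",(A+B)/2,np.linalg.norm(d),np.degrees(np.arctan2(d[1],d[0])),"toolx",np.degrees(np.arctan2(s["ee_rot"][1,0],s["ee_rot"][0,0])),"pin",pin,"hub",hub,s["tcp_pos"])
P=[f(158,122,.012),f(405,497,.012)];e=P[1]-P[0];print("edge",np.linalg.norm(e),np.degrees(np.arctan2(e[1],e[0]))+90, "post", (P[0]+P[1])/2)
```

```text
c [ 0.54270957 -0.00901694] 0.034046343187197854 48.52001001263159 toolx 41.09183855685156 pin [ 0.60825841 -0.03091523] hub [ 0.54226985 -0.00986259] [ 0.53908833 -0.01121656  0.2422424 ]
edge 0.11629252494339877 -17.431872821815134 post [0.50420469 0.00168462]
```

The post is at (0.5424, -0.010), agreed by the hub, the plate edge and the pin. The head lies at 48.5°, so the screw is at about 1.99 rad. Next I descend and grip.

```bash
python3 -m inch '[{"hand":0.3,"slide":[0.33,0.12,0],"yaw":0.13},{"hand":0.3,"slide":[0.33,0.12,-3],"yaw":0.13},{"hand":0.3,"slide":[0.33,0.12,-6],"yaw":0.13},{"hand":0.3,"slide":[0.33,0.12,-9],"yaw":0.13},{"hand":0.3,"slide":[0.33,0.12,-11.5],"yaw":0.13},{"hand":0.3,"slide":[0.33,0.12,-11.5],"yaw":0.13},{"hand":0.3,"slide":[0.33,0.12,-11.5],"yaw":0.13}]' && python3 -m inch '[{"hand":1,"slide":[0,0,0],"yaw":0},{"hand":1,"slide":[0,0,0],"yaw":0},{"hand":1,"slide":[0,0,0],"yaw":0},{"hand":1,"slide":[0,0,0],"yaw":0},{"hand":1,"slide":[0,0,0],"yaw":0},{"hand":1,"slide":[0,0,0],"yaw":0}]'
python3 - <<'E'
from h import *
s=sense();print(s["moment"],s["joints"])
C=cam("top");t=capture("top");cv2.imwrite("pics/t3.png",t)
E
```

```text
time_s: 8.93
tcp_pos: [0.5432, -0.01, 0.1282]
ee_rot: [[0.661, 0.75, 0.002], [0.75, -0.661, 0.0], [0.001, 0.001, -1.0]]
wrist_force: [0.3, -0.6, 1.8]
gripper_width: 0.704
time_s: 9.68
tcp_pos: [0.5428, -0.0103, 0.1273]
ee_rot: [[0.661, 0.75, 0.001], [0.75, -0.661, -0.001], [0.0, 0.001, -1.0]]
wrist_force: [1.7, -2.3, -0.5]
gripper_width: 0.117
[-0.63768743 -0.38952561  0.06873521] [ 1.60480253e+01  2.44246469e+01 -2.30791787e+01  6.27273856e-02
 -4.24622446e+01  1.22532926e+02]
```

The head is gripped (0.117 × 87 = 10.2 mm). Now I turn clockwise toward the seat.

```bash
python3 -m inch '[{"hand":1,"slide":[0,0,0],"yaw":-0.15},{"hand":1,"slide":[0,0,0],"yaw":-0.3},{"hand":1,"slide":[0,0,0],"yaw":-0.45},{"hand":1,"slide":[0,0,0],"yaw":-0.6},{"hand":1,"slide":[0,0,0],"yaw":-0.75},{"hand":1,"slide":[0,0,0],"yaw":-0.9},{"hand":1,"slide":[0,0,0],"yaw":-1.05},{"hand":1,"slide":[0,0,0],"yaw":-1.2},{"hand":1,"slide":[0,0,0],"yaw":-1.35},{"hand":1,"slide":[0,0,0],"yaw":-1.35}]'
python3 - <<'E'
from h import *
s=sense();print(s["moment"],np.degrees(np.arctan2(s["ee_rot"][1,0],s["ee_rot"][0,0])))
E
python3 -m inch '[{"hand":1,"slide":[0,0,0],"yaw":-0.1},{"hand":1,"slide":[0,0,0],"yaw":-0.2},{"hand":1,"slide":[0,0,0],"yaw":-0.2},{"hand":1,"slide":[0,0,0],"yaw":-0.2}]'
python3 - <<'E'
from h import *
s=sense();print(s["moment"],np.degrees(np.arctan2(s["ee_rot"][1,0],s["ee_rot"][0,0])),s["joints"][5])
E
```

```text
time_s: 10.98
tcp_pos: [0.5428, -0.0107, 0.1273]
ee_rot: [[0.878, -0.48, 0.001], [-0.48, -0.878, -0.001], [0.001, 0.0, -1.0]]
wrist_force: [2.3, -5.0, -0.3]
gripper_width: 0.116
[-1.53878117 -0.67759408 -0.08705264] -28.657524844969284
time_s: 11.48
tcp_pos: [0.5428, -0.0108, 0.1273]
ee_rot: [[0.765, -0.644, 0.001], [-0.644, -0.765, -0.001], [0.001, 0.0, -1.0]]
wrist_force: [2.5, -5.5, -0.6]
gripper_width: 0.116
[-1.49281898 -0.7002812  -0.09428993] -40.054231132653136 33.87601114315596
```

```bash
for i in 1; do python3 -m inch '[{"hand":1,"slide":[0,0,0],"yaw":-0.05},{"hand":1,"slide":[0,0,0],"yaw":-0.1},{"hand":1,"slide":[0,0,0],"yaw":-0.1},{"hand":1,"slide":[0,0,0],"yaw":-0.1}]' >/dev/null
python3 - <<'E'
from h import *
s=sense();print(s["moment"],np.degrees(np.arctan2(s["ee_rot"][1,0],s["ee_rot"][0,0])),s["joints"][5],s["gripper_width"])
E
python3 -m inch '[{"hand":1,"slide":[0,0,0],"yaw":-0.03},{"hand":1,"slide":[0,0,0],"yaw":-0.06},{"hand":1,"slide":[0,0,0],"yaw":-0.06},{"hand":1,"slide":[0,0,0],"yaw":-0.06}]' >/dev/null
python3 - <<'E'
from h import *
s=sense();print(s["moment"],np.degrees(np.arctan2(s["ee_rot"][1,0],s["ee_rot"][0,0])),s["joints"][5],s["gripper_width"])
E
done
```

```text
[-1.51192309 -0.64662721  0.24155688] -45.69593883747389 28.208430376800234 0.11668040143936605
[-1.40182258 -0.63057666  0.44295567] -49.07529327443288 24.812128746788137 0.12652494367001224
```

The moment about z jumped from -0.09 to +0.44 N m, and the head stopped following at about -44.5°, which is the predicted seat of -43.7°. So it is seated, and has been for about 1 s. Now I back off to a tool angle of about 46°, which is 95° = 1.66 rad from here.

```bash
python3 -m inch '[{"hand":1,"slide":[0,0,0],"yaw":0.17},{"hand":1,"slide":[0,0,0],"yaw":0.34},{"hand":1,"slide":[0,0,0],"yaw":0.51},{"hand":1,"slide":[0,0,0],"yaw":0.68},{"hand":1,"slide":[0,0,0],"yaw":0.85},{"hand":1,"slide":[0,0,0],"yaw":1.02},{"hand":1,"slide":[0,0,0],"yaw":1.19},{"hand":1,"slide":[0,0,0],"yaw":1.36},{"hand":1,"slide":[0,0,0],"yaw":1.5},{"hand":1,"slide":[0,0,0],"yaw":1.6}]' && python3 -m inch '[{"hand":1,"slide":[0,0,0],"yaw":0.03},{"hand":1,"slide":[0,0,0],"yaw":0.06},{"hand":1,"slide":[0,0,0],"yaw":0.06},{"hand":1,"slide":[0,0,0],"yaw":0.06},{"hand":1,"slide":[0,0,0],"yaw":0.06},{"hand":1,"slide":[0,0,0],"yaw":0.06}]'
python3 - <<'E'
from h import *
s=sense();print(s["moment"],np.degrees(np.arctan2(s["ee_rot"][1,0],s["ee_rot"][0,0])),s["joints"],s["joint_velocities"])
w=capture("wrist");t=capture("scene");C=cam("wrist",s)
print("pin pred at stop",proj(C,[.6092,-.031,.076]))
a=cv2.resize(w,(400,300));b=cv2.resize(t[180:300,160:320],(400,300),interpolation=cv2.INTER_CUBIC)
cv2.imwrite("pics/end.png",np.hstack([a,b]))
E
```

```text
time_s: 13.72
tcp_pos: [0.5427, -0.0105, 0.1273]
ee_rot: [[0.736, 0.677, 0.0], [0.677, -0.736, -0.0], [0.0, 0.001, -1.0]]
wrist_force: [1.9, -4.0, -0.9]
gripper_width: 0.112
time_s: 14.48
tcp_pos: [0.5426, -0.0105, 0.1273]
ee_rot: [[0.697, 0.717, 0.0], [0.717, -0.697, -0.001], [-0.0, 0.001, -1.0]]
wrist_force: [2.3, -4.8, -1.4]
gripper_width: 0.119
[-1.52201819 -0.72120815 -0.02213192] 45.77870510577106 [ 1.60349194e+01  2.44208090e+01 -2.30830340e+01  5.06049631e-02
 -4.24865178e+01  1.19706473e+02] [-0.01869103 -0.04951132  0.01803655  0.02015886 -0.02369045  0.03469016]
pin pred at stop [421.15497564 206.45394163]
```

View pics/end.png

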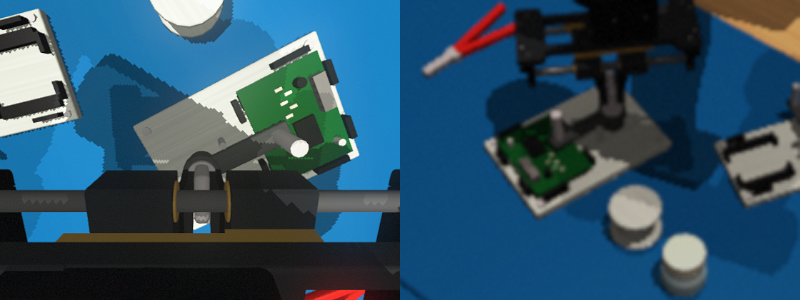

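In the wrist view (left half) the pin top at (300,148) scales to (420,207), and the predicted stop position is (421,206). The board sits in its nest, the head is between the fingers, and the reel, jar and pliers look to be where they were.

```bash
python3 -c "from station import finish_job;print(finish_job())"
```

```text
the job is handed in; nothing more can be done
None
```

I swung the clamp arm to its stop, turned the thumbscrew clockwise to its seat, backed it off a quarter turn and handed the job in at about 14.6 s with the head still gripped. No verdict came back.

- **Clamp arm:** the push against the stop reached about 8 N. In the last picture the pin was within about 1 px of where it should be at the stop.
- **Seating:** the moment about the screw's axis rose from -0.09 to +0.44 N m at a head angle of about -44.5°. I had predicted -43.7°.
- **Back-off:** the tool stood still at 45.8°, about 90° back from the seat. That puts the screw at about 2.04 rad, inside the 1.769 to 2.289 range. The fingers were closed to about 10 mm on the head, with the grasp point about 3 mm above the head's centre.
- **Board and other things:** the board lies in its nest in the last picture. The reel, jar and pliers look unmoved, though I did not measure them.

**Disagreements:**
- The top camera put the post 4–5 mm lower in y than the wrist camera and the contact with the pin did, so I used the wrist values.
- The two cameras also gave different starting angles for the screw, 2.12 rad (top) and 1.99 rad (wrist). The angle at which it seated supported 1.99.

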